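Load two bearing blocks into their snap-in nests beside the saw

TASK

Put the two loose grey bearing blocks, the long pillow block and the square-flange block, each into the empty nest whose pocket has its shape. Lower it in, do not drop it, and press it down until it sits fully home, flat on the pocket's floor, with both spring catches snapped back over its foot; then let go. Leave the round flange block in its nest and the other things on the bench where they are.

Things in the scene. Friction and masses are not known exactly. Their poses are not given: they have to be found in the camera images.
- pillow_block: Sizes in mm. Grey cast pillow block, to be loaded. Rectangular foot 84 (x) x 40 (y) x 10 high; on it an upright domed housing 44 long (x), 24 thick (y, flat faces with the bore through them), its top 52 above the underside. Starts standing on its foot. Origin: centre of the underside, z up. Same after a half turn. 0.28 to 0.56 kg. Pinch it across the 24 mm.
- square_block: Sizes in mm. Grey cast square-flange block, to be loaded. Square foot 56 x 56 x 10 high; on it a square boss 30 x 30 in line with the foot, top 52 above the underside. Starts standing on its foot. Origin: centre of the underside, z up. Same after each quarter turn. 0.25 to 0.49 kg. Pinch it across the 30 mm boss.
- round_flange: Grey cast round-flange block, foot 60 diameter x 10 high, boss 32 diameter, 52 high over all; already seated and held in the round nest. Leave it alone. Origin: centre of underside.
- long_nest: Sizes in mm. Fixed alloy nest, rectangular pocket 89 (x) x 45 (y), for the pillow block. Plate 161 x 69. Origin: pocket centre, at bench level; pocket floor 6, top face 16 above it. z up; x runs from its catch b to its catch a, one at either end of the pocket on the top face (each 32 wide along y, 31 above the bench). Load with the fingers on the +y and -y sides, clear of the catches.
- square_nest: Sizes in mm. Fixed alloy nest, square pocket 61 x 61, for the square block. Plate 133 x 85. Origin: pocket centre, at bench level; pocket floor 6, top face 16 above it. z up; x runs from its catch b to its catch a, one at either end of the pocket on the top face (each 32 wide along y, 31 above the bench). Load with the fingers on the +y and -y sides, clear of the catches.
- round_nest: Sizes in mm. Fixed alloy nest, round pocket 65 diameter, already filled by the round flange block. Plate 137 x 89. Origin: pocket centre, at bench level; pocket floor 6, top face 16 above it. z up; x runs from its catch b to its catch a, one at either end of the pocket on the top face (each 32 wide along y, 31 above the bench). 
- long_nest_catch_a (a joint): Sprung steel slide at the +x end of the long nest. 0 = forward, nose 6 mm over the pocket's edge; grows (m) as it slides outward, 0.010 at most. Nose 20 mm wide, underside 18 mm above the bench (2 over a seated foot), slippery 60-degree ramp on top: pressing the foot straight down drives both slides out (8 to 15 N in all), then they snap back over it. The block's weight alone does not do it.
- long_nest_catch_b (a joint): Sprung steel slide at the -x end of the long nest. 0 = forward, nose 6 mm over the pocket's edge; grows (m) as it slides outward, 0.010 at most. Nose 20 mm wide, underside 18 mm above the bench (2 over a seated foot), slippery 60-degree ramp on top: pressing the foot straight down drives both slides out (8 to 15 N in all), then they snap back over it. The block's weight alone does not do it.
- square_nest_catch_a (a joint): Sprung steel slide at the +x end of the square nest. 0 = forward, nose 6 mm over the pocket's edge; grows (m) as it slides outward, 0.010 at most. Nose 20 mm wide, underside 18 mm above the bench (2 over a seated foot), slippery 60-degree ramp on top: pressing the foot straight down drives both slides out (8 to 15 N in all), then they snap back over it. The block's weight alone does not do it.
- square_nest_catch_b (a joint): Sprung steel slide at the -x end of the square nest. 0 = forward, nose 6 mm over the pocket's edge; grows (m) as it slides outward, 0.010 at most. Nose 20 mm wide, underside 18 mm above the bench (2 over a seated foot), slippery 60-degree ramp on top: pressing the foot straight down drives both slides out (8 to 15 N in all), then they snap back over it. The block's weight alone does not do it.
- hex_nut: Bystander, lengths in mm: plain steel hex nut, 37 across corners, 16 high, flat on the bench; origin centre of underside. Leave it where it is.
- wrench: Bystander, lengths in mm: steel wrench lying flat, long axis its x, about 190 long, 8 high; origin near the middle of its underside. Leave it where it is.
- square_bar: Bystander, lengths in mm: sawn square steel bar end, 140 x 25 x 25, lying along its x; origin centre of underside. Leave it where it is.
- round_bar: Bystander, lengths in mm: sawn round steel bar end, 40 diameter, 50 high, standing; origin centre of underside. Leave it where it is.
- tube_offcut: Bystander, lengths in mm: short steel tube, 48 outside diameter, 40 high, standing; origin centre of underside. Leave it where it is.
- grease_jar: Bystander, lengths in mm: white plastic jar with black cap, 70 diameter, 75 high, standing; origin centre of underside. Leave it where it is.
- vee_block: Bystander, lengths in mm: dark steel vee block, 60 x 50 x 40 high; origin centre of underside. Leave it where it is.

How it is judged (in metres and radians):
At the end, for the whole second after the job is handed in: Pillow block in the long nest, square block in the square nest: each within 4 mm of pocket centre on both axes, underside 3 to 8 mm above nest underside, within 0.1 rad of square, 0.05 of level, still, both catches within 2 mm of fully forward. Round flange within 15 mm of its start (x of pillow_block in the frame of long_nest between -0.004 and 0.004 m and y of pillow_block in the frame of long_nest between -0.004 and 0.004 m and z of pillow_block in the frame of long_nest between 0.003 and 0.008 m and angle between the x axis of pillow_block and the x axis of long_nest, either way round below 0.1 rad and angle between each of pillow_block, square_block's own z axis and vertical below 0.05 rad and value of joint each of long_nest_catch_a, long_nest_catch_b, square_nest_catch_a, square_nest_catch_b below 0.002 m and linear speed of each of pillow_block, square_block below 0.01 m/s and x of square_block in the frame of square_nest between -0.004 and 0.004 m and y of square_block in the frame of square_nest between -0.004 and 0.004 m and z of square_block in the frame of square_nest between 0.003 and 0.008 m and (angle between the x axis of square_block and the x axis of square_nest, either way round below 0.1 rad or angle between the x axis of square_block and the y axis of square_nest, either way round below 0.1 rad) and distance of round_flange from where it was at the start of the episode below 0.015 m); the robot touches nothing.
It fails at once if a block let go over its nest with its underside more than 45 mm above the bench (dropped, not lowered) ((horizontal distance between pillow_block and long_nest below 0.05 m and height (world z) of pillow_block above 0.045 m and contact force between the fingers and pillow_block below 0.05 N) or (horizontal distance between square_block and square_nest below 0.05 m and height (world z) of square_block above 0.045 m and contact force between the fingers and square_block below 0.05 N)).
It fails at once if the round flange block in its nest shifted by more than 15 mm (distance of round_flange from where it was at the start of the episode above 0.015 m).
It fails at once if a bystander moved by more than 40 mm (distance of any of hex_nut, wrench, square_bar, round_bar, tube_offcut, grease_jar, vee_block from where it was at the start of the episode above 0.04 m).
It also fails if it takes over 58 s, if anything falls off the work surface, if the arm or the gripper's body presses on something with over 40 N, if the wrist force passes 120 N, or if a joint passes its speed limit or range.

ROBOT

A 6-joint arm with a two-finger parallel gripper is mounted at the origin on the work surface. World frame = base frame: x ahead of the robot, y to its left, z up, the work surface at z = 0. Lengths are in mm, angles in rad, forces in N, time in s.
With the tool pointing down it reaches from about 275 to 825 mm from the base axis. Payload 4.9 kg.
Tool frame: the origin (TCP) lies at the very end of the fingers, on their centre line; the grasp point (between the pads) lies 19 mm behind it (manip.grasp_offset is the distance from the TCP to the grasp point, in mm); y points along the fingers, x is the direction in which the jaws open and shut, and the axes are right-handed (so a half turn about y gives the same grasp; the last joint's range is limited). The gripper opens to 85 mm and grips with 20 to 120 N. Pads are 22 mm wide; open, the fingers measure 114 mm over their backs; the gripper's body (76 mm by 85 mm) begins 54 mm behind the grasp point. The pads swing forward as they close: fully open they stand 13 mm farther back than shut.
Start: joints at [1.12, 0.326, -0.193, 1.052, 0, 1.437], TCP at [171.335, 522.65, 231.281] pointing down, gripper open.
Joint ranges: [-2.65, 2.65], [-0.97, 1.79], [-1.3, 1.35], [-1.93, 2.1], [-1.47, 1.37], [-3.14, 3.14]. Speed limits (rad/s): [2.57, 2.57, 3.14, 3.14, 3.14, 3.14].

INTERFACE

Orientations are given as a unit quaternion [w, x, y, z].
In Python, from station import manip gives the robot as it stands.
- The arm moves only by the tool drive_tool, never from a script. Its argument "targets" is a list of rows, each a list of 7 numbers: the finger opening in m, from 0 to 0.0854, then the shift along the world's x, y, z in m, then the turn, a rotation vector about the world's x, y, z in degrees. In form: [[jaw, tx, ty, tz, wx, wy, wz], ...]. A call has 1 to 10 rows; each row shifts and turns the commanded pose from where the row before left it; what a row does not reach is not made up. A row lasts 1/8 s, in which the tool goes at most 62.5 mm and 10.7 degrees, less where a joint would pass 70% of its speed; a pose out of reach is approached as far as the arm can. A call with a gripper value outside its range is refused whole. The fingers move at their own pace and stop on an object; "grip_force" is the grip in N (left out, the last holds). Time passes only in rows, so rows that do not move let the fingers close. It gives the time, the measured TCP pose, the force and the opening at its end, in the units of the state.
- manip.read_state(): the state, without advancing time (a new reading comes with each control period).
- manip.read_camera(name): name is "side" or "top"; returns a dict with "pixels" (420x560x3 uint8, red, green, blue), "range_z" (420x560 float32, mm along the optical axis (not along the pixel's ray), 0 where there is no reading), "fx", "fy", "cx", "cy" (pixels), "world_from_camera" (4x4, takes a point from camera to world coordinates). Camera axes: x right, y down, z forward; pixel columns grow to the right and rows downward; lengths in mm; the calibration is good to about 2 mm. A picture is of the moment at which its call begins.
- manip.sign_off(): hands the job in, once; it reports no verdict.
The state is a dict: "time": time; "q": joint angles; "dq": joint speeds; "joint_torque": joint torques, N m; "tool_pos": TCP position; "eef_rot": TCP orientation; "contact_force": force on the tool from outside, world axes, zero at the start; "torque": the same for the moment, N m; "finger_gap": opening from 0.0 (shut) to 1.0 (fully open).
Only numpy, scipy, OpenCV 4.12 (cv2) and the standard library are available. Lean on these libraries where they do the work, as an engineer would, in place of code of your own. Each camera call takes 0.05 s, during which the arm holds its last target.

## Working session

There is one attempt and no reset: what is moved stays moved. The work goes in short steps, Python scripts to look and compute and a tool call to move; the robot and the scene stay as the last step left them, time stands still between calls to the robot, and variables do not carry over. Pictures are saved under pics/ and viewed, and the job is handed in when it is done.

Besides the shell and the picture viewer there is one more tool, called after "Emit:" as name(argument=value, ...) on one line, values as JSON. drive_tool: Moves the arm, as the interface text tells. Its arguments: {"type":"object","properties":{"targets":{"type":"array","items":{"type":"array","items":{"type":"number"}}},"grip_force":{"type":"number"}},"required":["targets"]}

```bash
mkdir -p pics; ls; python3 - <<'E'
from station import manip
import cv2,numpy as np
print(manip.read_state())
for n in("top","side"):
    c=manip.read_camera(n); cv2.imwrite(f"pics/{n}0.png",c["pixels"][:,:,::-1]); np.savez(f"pics/{n}0.npz",**c)
    print(n,c["fx"],c["fy"],c["cx"],c["cy"],np.round(c["world_from_camera"],3).tolist())
E
```

```text
pics
{'time': 0.0, 'q': array([ 1.11984958e+00,  3.26944165e-01, -1.93589918e-01,  1.05201316e+00,
        2.86147500e-07,  1.43659590e+00]), 'dq': array([ 0.00033558,  0.00017364, -0.00144529,  0.00034604, -0.00144934,
       -0.00334682]), 'joint_torque': array([ 3.22397464e-04, -4.43402839e+01,  2.62437075e+01,  1.55054207e-02,
       -1.38454675e-04,  1.20691649e-06]), 'tool_pos': array([171.04160262, 522.10689409, 230.49940244]), 'eef_rot': array([-0.57230554,  0.57289112,  0.41434103, -0.41543188]), 'contact_force': array([-0.41634856, -0.29418111, -0.42802963]), 'torque': array([ 0.00928035, -0.01706278, -0.01645135]), 'finger_gap': 1.0002379985431182}
top 442.86957023481057 442.86957023481057 277.6559401482344 207.00335166382894 [[0.026, -0.996, 0.09, 459.854], [-1.0, -0.027, -0.011, 9.597], [0.014, -0.09, -0.996, 1269.045], [0.0, 0.0, 0.0, 1.0]]
side 469.3367723495346 469.3367723495346 285.8676262377974 204.21461432314422 [[-0.978, -0.105, 0.179, 364.087], [-0.208, 0.475, -0.855, 979.486], [0.005, -0.874, -0.486, 618.121], [0.0, 0.0, 0.0, 1.0]]
```

View pics/top0.png

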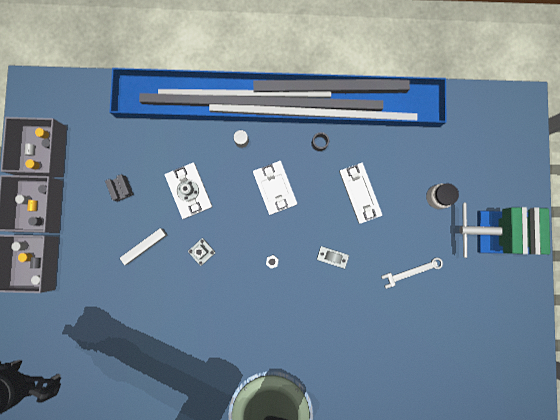

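View pics/side0.png

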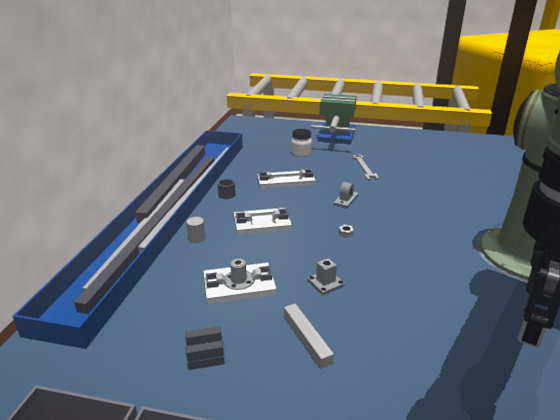

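```bash
cat > h.py <<'E'
import numpy as np,cv2
def load(n): return dict(np.load(f"pics/{n}.npz"))
def pts(c):
    Z=c["range_z"].astype(float);h,w=Z.shape
    u,v=np.meshgrid(np.arange(w),np.arange(h))
    P=np.stack([(u-c["cx"])/c["fx"]*Z,(v-c["cy"])/c["fy"]*Z,Z],-1)
    T=c["world_from_camera"];W=P@T[:3,:3].T+T[:3,3]
    W[Z==0]=np.nan
    return W
def ray(c,uv,z):
    uv=np.atleast_2d(uv).astype(float)
    d=np.stack([(uv[:,0]-c["cx"])/c["fx"],(uv[:,1]-c["cy"])/c["fy"],np.ones(len(uv))],-1)
    T=c["world_from_camera"];d=d@T[:3,:3].T;o=T[:3,3]
    return o+d*((z-o[2])/d[:,2])[:,None]
def proj(c,P):
    T=np.linalg.inv(c["world_from_camera"]);p=np.atleast_2d(P)@T[:3,:3].T+T[:3,3]
    return p[:,:2]/p[:,2:]*[c["fx"],c["fy"]]+[c["cx"],c["cy"]]
E
python3 - <<'E'
from h import *
c=load("top0");s=load("side0")
im=c["pixels"][145:285,110:400,::-1]
cv2.imwrite("pics/tz.png",cv2.resize(im[:, :145],None,fx=5,fy=4.2*5/4.2,interpolation=cv2.INTER_CUBIC)[:600])
a=c["pixels"][150:280,240:390,::-1];cv2.imwrite("pics/tz2.png",cv2.resize(a,None,fx=4.6,fy=4.6,interpolation=cv2.INTER_CUBIC))
a=c["pixels"][150:280,150:300,::-1];cv2.imwrite("pics/tz.png",cv2.resize(a,None,fx=4.6,fy=4.6,interpolation=cv2.INTER_CUBIC))
a=s["pixels"][160:310,190:370,::-1];cv2.imwrite("pics/sz.png",cv2.resize(a,None,fx=4,fy=4,interpolation=cv2.INTER_CUBIC))
W=pts(c)
bg=W[:,:,2][300:330,400:520];print(np.nanmedian(bg),np.nanstd(bg))
W2=pts(s);print(np.nanmedian(W2[230:260,400:450,2]))
for n,u,v in(("sqblk",202,250),("pil",333,257),("round",187,188)): print(n,np.round(W[v-2:v+3,u-2:u+3,2],1).tolist())
E
```

```text
-0.1341156066438316 2.5159856968379337
0.31984169979034505
sqblk [[48.3, 53.4, 51.7, 35.9, 20.3], [57.5, 51.9, 49.7, 48.6, 33.5], [54.4, 51.7, 49.3, 56.0, 48.6], [51.1, 56.5, 50.6, 51.6, 50.2], [51.6, 54.6, 48.2, 52.7, 51.9]]
pil [[50.0, 48.4, 44.9, 50.6, 49.5], [48.0, 54.5, 48.7, 55.6, 53.5], [50.8, 51.9, 50.8, 53.6, 51.9], [49.7, 48.8, 50.8, 50.8, 47.2], [50.0, 51.1, 53.1, 52.5, 54.0]]
round [[61.9, 57.1, 58.3, 65.1, 61.2], [55.2, 64.4, 58.4, 61.5, 62.7], [60.9, 59.1, 56.8, 58.3, 57.9], [56.6, 56.4, 59.0, 57.7, 57.5], [58.2, 60.1, 62.3, 59.1, 56.1]]
```

View pics/tz.png

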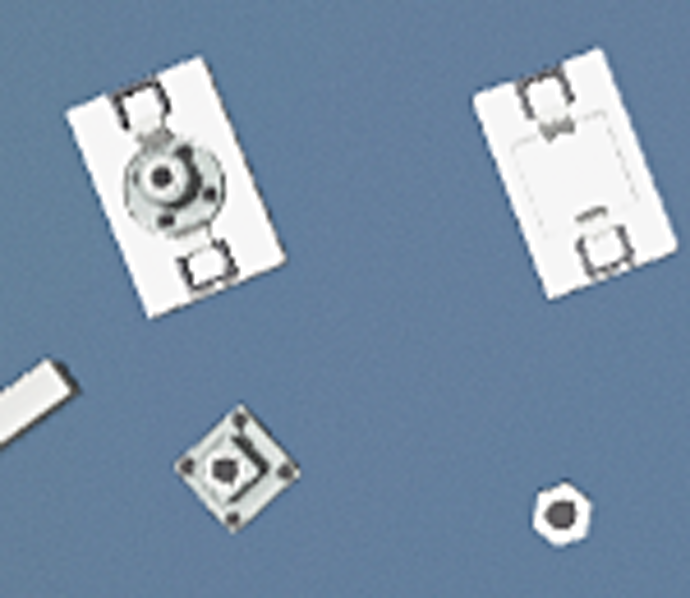

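View pics/tz2.png

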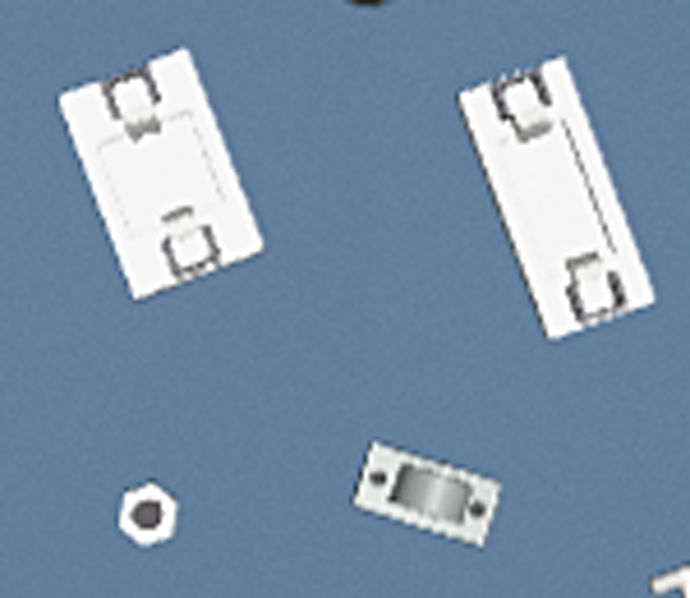

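View pics/sz.png

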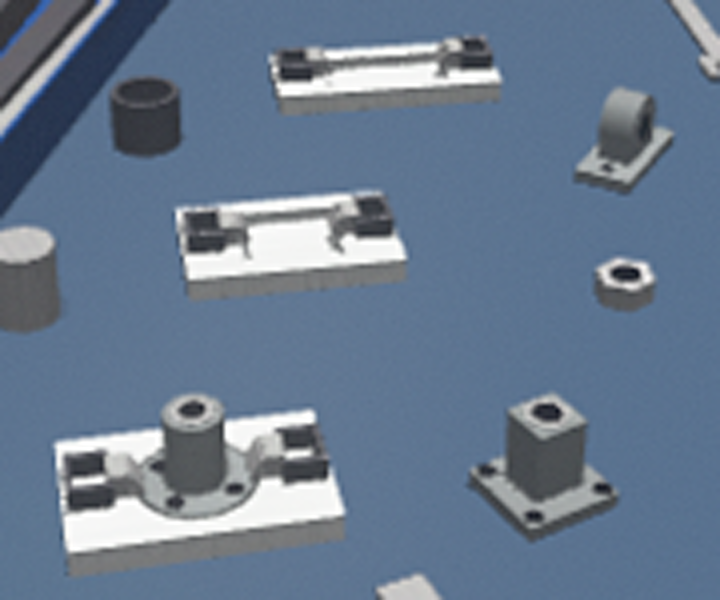

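```bash
cat >> h.py <<'E'
def rectfit(c,approx,ztop,dims,r=110,show=None,maxd=None):
    """fit a box of given plan dims from its silhouette; returns centre xy, angle of x axis, measured dims"""
    K=8
    u0,v0=proj(c,[[approx[0],approx[1],ztop/2]])[0].astype(int)
    R=45
    y0=v0-R;x0=u0-R
    im=c["pixels"][y0:y0+2*R,x0:x0+2*R].astype(np.float32)
    d=im[:,:,2]-im[:,:,0]
    bgv=np.median(np.concatenate([d[:6].ravel(),d[-6:].ravel(),d[:,:6].ravel()]))
    d=cv2.GaussianBlur(d,(3,3),0.6)
    big=cv2.resize(d,None,fx=K,fy=K,interpolation=cv2.INTER_CUBIC)
    m=(big<bgv/2).astype(np.uint8)
    cs,_=cv2.findContours(m,cv2.RETR_EXTERNAL,cv2.CHAIN_APPROX_NONE)
    best=[k for k in cs if cv2.pointPolygonTest(k,(R*K,R*K),False)>=0]
    k=max(best or cs,key=cv2.contourArea)[:,0,:].astype(float)
    uv=(k+0.5)/K-0.5+[x0,y0]
    A=ray(c,uv,ztop)[:,:2]; B=ray(c,uv,0)[:,:2]
    (cx,cy),(w,h),ang=cv2.minAreaRect(A.astype(np.float32))
    ang=np.radians(ang)
    if (w<h)!=(dims[0]<dims[1]): ang+=np.pi/2
    cam=c["world_from_camera"][:3,3][:2]
    cen=np.array([cx,cy])
    for it in range(4):
        offs={};angs=[]
        ax=[np.array([np.cos(ang),np.sin(ang)]),np.array([-np.sin(ang),np.cos(ang)])]
        for i in(0,1):
            for sg in(1,-1):
                n=ax[i]*sg;t=ax[1-i]
                face=(cam-cen-n*dims[i]/2)@n>0
                P=B if face else A
                q=(P-cen)@n;tt=(P-cen)@t
                sel=(abs(q-dims[i]/2)<5)&(abs(tt)<dims[1-i]/2-5)
                md=np.median(q[sel]);sel&=abs(q-md)<2
                pf=np.polyfit(tt[sel],q[sel],1)
                offs[i,sg]=np.median(q[sel])
                angs.append((-np.arctan(pf[0])*sg*(1 if i==0 else -1),dims[1-i],face))
        # rotation sign: for i=0 n=x,t=y : q=a*t -> normal turned by -a
        da=sum(a*w**2 for a,w,_ in angs)/sum(w**2 for _,w,_ in angs)
        cen=cen+ax[0]*(offs[0,1]-offs[0,-1])/2+ax[1]*(offs[1,1]-offs[1,-1])/2
        ang+=da
    return cen,ang%np.pi,(offs[0,1]+offs[0,-1],offs[1,1]+offs[1,-1]),[round(np.degrees(a),2) for a,_,_ in angs]
E
python3 - <<'E'
from h import *
t=load("top0");s=load("side0")
for n,uv,z,dm in(("long",(361,192),16,(161,69)),("sqn",(274,188),16,(133,85)),("rnd",(187,189),16,(137,89)),("pil",(333,257),10,(84,40)),("sqb",(202,251),10,(56,56))):
    a=ray(t,uv,z)[0]
    for nm,c in(("top",t),("side",s)):
        try:
            r=rectfit(c,a,z,dm);print(n,nm,np.round(r[0],1),"deg",round(np.degrees(r[1]),2),np.round(r[2],1),r[3])
        except Exception as e: print(n,nm,e)
E
```

```text
long top [ 621.7 -240.7] deg 21.31 [161.8  69.5] [np.float64(-0.43), np.float64(0.23), np.float64(-0.01), np.float64(0.05)]
long side expected non-empty vector for x
sqn top [630.3   5.8] deg 22.46 [134.   85.9] [np.float64(-0.16), np.float64(-0.02), np.float64(0.01), np.float64(0.06)]
sqn side expected non-empty vector for x
rnd top [615.4 252.7] deg 24.4 [138.   90.1] [np.float64(-0.05), np.float64(0.02), np.float64(-0.02), np.float64(0.04)]
rnd side [615.3 249.1] deg 24.38 [138.2  89.7] [np.float64(0.25), np.float64(-0.11), np.float64(-0.03), np.float64(-0.03)]
pil top [ 436.3 -163.7] deg 73.58 [83.7 40.5] [np.float64(-0.26), np.float64(-0.66), np.float64(0.05), np.float64(0.16)]
pil side expected non-empty vector for x
sqb top [442.  208.3] deg 133.62 [56.1 55.9] [np.float64(-0.28), np.float64(-0.22), np.float64(0.25), np.float64(0.25)]
sqb side expected non-empty vector for x
  return _methods._mean(a, axis=axis, dtype=dtype,
  ret = ret.dtype.type(ret / rcount)
```

```bash
python3 - <<'E'
from scipy.spatial.transform import Rotation as R
import numpy as np
from station import manip
s=manip.read_state();w,x,y,z=s["eef_rot"]
M=R.from_quat([x,y,z,w]).as_matrix();print(np.round(M,3));print("jaw deg",np.degrees(np.arctan2(M[1,0],M[0,0])), np.degrees(s["q"][[0,5]]))
E
```

```text
[[ 0.311 -0.001 -0.95 ]
 [ 0.95  -0.001  0.311]
 [-0.002 -1.     0.   ]]
jaw deg 71.85054708229711 [64.1600999  82.30956304]
```

Emit:
drive_tool(targets=[[0.0854,0.027,-0.0314,-0.01,0,0,6.18],[0.0854,0.027,-0.0314,-0.01,0,0,6.18],[0.0854,0.027,-0.0314,-0.01,0,0,6.18],[0.0854,0.027,-0.0314,-0.01,0,0,6.18],[0.0854,0.027,-0.0314,-0.01,0,0,6.18],[0.0854,0.027,-0.0314,-0.01,0,0,6.18],[0.0854,0.027,-0.0314,-0.01,0,0,6.18],[0.0854,0.027,-0.0314,-0.01,0,0,6.18],[0.0854,0.027,-0.0314,-0.01,0,0,6.18],[0.0854,0.028,-0.0314,-0.01,0,0,6.18]], grip_force=100)

```text
time: 1.35
tool_pos: [442.8, 207.5, 130.7]
eef_rot: [0.277, -0.277, -0.65, 0.651]
contact_force: [0.9, -0.6, -0.4]
finger_gap: 1.0
```

Emit:
drive_tool(targets=[[0.0854,0,0,0,0,0,0],[0.0854,0,0,0,0,0,0]])

```text
time: 1.6
tool_pos: [441.7, 208.6, 131.0]
eef_rot: [0.279, -0.278, -0.65, 0.65]
contact_force: [-0.3, 0.6, -0.7]
finger_gap: 1.001
```

Emit:
drive_tool(targets=[[0.0854,0,0,-0.02,0,0,0],[0.0854,0,0,-0.02,0,0,0],[0.0854,0,0,-0.02,0,0,0],[0.0854,0,0,-0.02,0,0,0],[0.0854,0,0,-0.02,0,0,0],[0.0854,0,0,-0.015,0,0,0],[0.0854,0,0,0,0,0,0]])

```text
time: 2.48
tool_pos: [441.0, 209.0, 15.6]
eef_rot: [0.279, -0.277, -0.65, 0.651]
contact_force: [0.2, -0.2, -0.1]
finger_gap: 1.002
```

```bash
cat > snap.py <<'E'
import sys
from station import manip
from h import *
from scipy.spatial.transform import Rotation as R
n=sys.argv[1]
for k in("top","side"):
    c=manip.read_camera(k);np.savez(f"pics/{k}{n}.npz",**c)
    cv2.imwrite(f"pics/{k}{n}.png",c["pixels"][:,:,::-1])
s=manip.read_state();w,x,y,z=s["eef_rot"];M=R.from_quat([x,y,z,w]).as_matrix()
p=s["tool_pos"];print(s["time"],np.round(p,2),"jaw",np.degrees(np.arctan2(M[1,0],M[0,0])),"tilt",np.round(M[:2,1],4),s["finger_gap"],np.round(s["contact_force"],1))
ims=[]
for k in("top","side"):
    c=load(k+n);u,v=proj(c,[p])[0];u=int(u);v=int(v)
    u=min(max(u,65),495);v=min(max(v,65),355)
    ims.append(cv2.resize(c["pixels"][v-65:v+65,u-65:u+65,::-1],(400,400),interpolation=cv2.INTER_CUBIC))
cv2.imwrite(f"pics/z{n}.png",np.hstack(ims))
E
python3 snap.py 1
```

```text
2.575 [442.35 209.06  16.66] jaw 133.68344534807682 tilt [0.0002 0.0001] 0.9973985766835402 [-0.4 -0.2 -0.3]
```

View pics/z1.png

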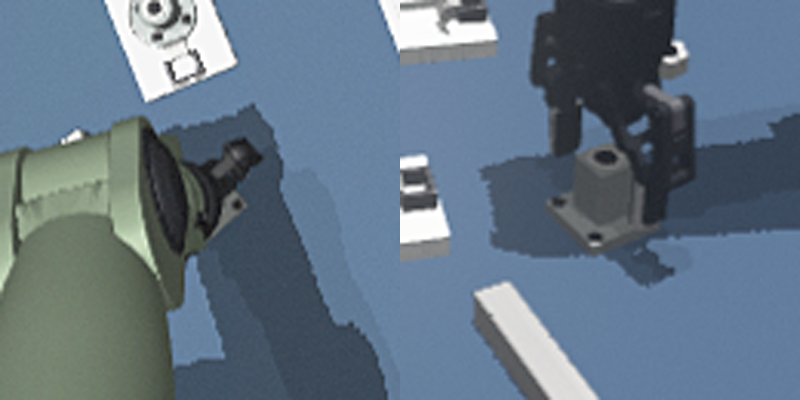

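Emit:
drive_tool(targets=[[0.02,0,0,0,0,0,0],[0.02,0,0,0,0,0,0],[0.02,0,0,0,0,0,0],[0.02,0,0,0,0,0,0],[0.02,0,0,0,0,0,0],[0.02,0,0,0,0,0,0],[0.02,0,0,0,0,0,0],[0.02,0,0,0,0,0,0]], grip_force=100)

```text
time: 3.58
tool_pos: [443.0, 208.7, 16.9]
eef_rot: [-0.278, 0.279, 0.65, -0.65]
contact_force: [-0.4, -0.7, 5.6]
finger_gap: 0.337
```

```bash
python3 snap.py 2
```

```text
3.675 [442.9  208.69  16.84] jaw 133.63824211455787 tilt [0.0011 0.0002] 0.33831747115147676 [ 0.1 -1.2  6. ]
```

View pics/z2.png

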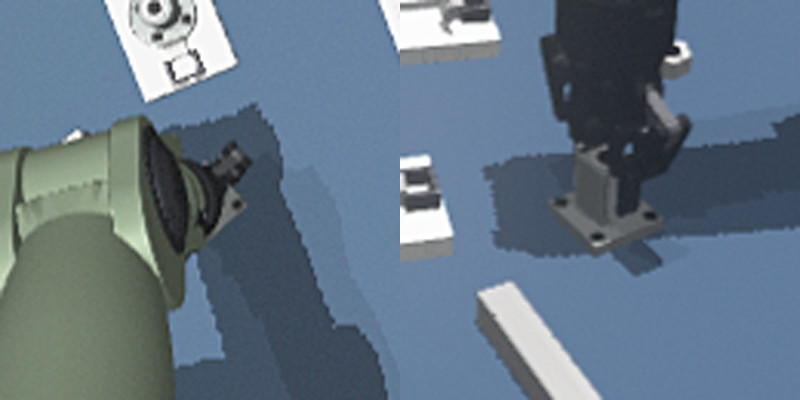

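Emit:
drive_tool(targets=[[0.02,0,0,0.015,0,0,0],[0.02,0,0,0.03,0,0,0],[0.02,0,0,0.035,0,0,0],[0.02,0.0235,-0.0253,0,0,0,-2.65],[0.02,0.0235,-0.0253,0,0,0,-2.65],[0.02,0.0235,-0.0253,0,0,0,-2.65],[0.02,0.0235,-0.0253,0,0,0,-2.65],[0.02,0.0235,-0.0253,0,0,0,-2.65],[0.02,0.0235,-0.0253,0,0,0,-2.65],[0.02,0.0235,-0.0253,0,0,0,-2.65]])

```text
time: 4.92
tool_pos: [606.7, 30.8, 96.4]
eef_rot: [0.38, -0.379, -0.596, 0.597]
contact_force: [0.2, 0.3, -3.3]
finger_gap: 0.336
```

Emit:
drive_tool(targets=[[0.02,0.0235,-0.0253,-0.01,0,0,-2.65],[0.02,0,0,-0.02,0,0,0],[0.02,0,0,-0.015,0,0,0],[0.02,0,0,0,0,0,0],[0.02,0,0,0,0,0,0]])

```text
time: 5.55
tool_pos: [630.3, 6.7, 51.8]
eef_rot: [-0.393, 0.393, 0.588, -0.588]
contact_force: [0.2, -0.6, -2.6]
finger_gap: 0.339
```

```bash
python3 snap.py 3; python3 - <<'E'
from h import *
c=load("side3");u,v=proj(c,[630,6,30])[0].astype(int);print(u,v)
a=c["pixels"][v-40:v+35,u-50:u+50,::-1];cv2.imwrite("pics/s3z.png",cv2.resize(a,None,fx=8,fy=8,interpolation=cv2.INTER_CUBIC));print(u-50,v-40)
E
```

```text
5.65 [630.92   6.55  52.3 ] jaw 112.48351567141502 tilt [ 0.0015 -0.0002] 0.34026982814150936 [ 0.  -0.  -2.9]
261 213
211 173
```

View pics/z3.png

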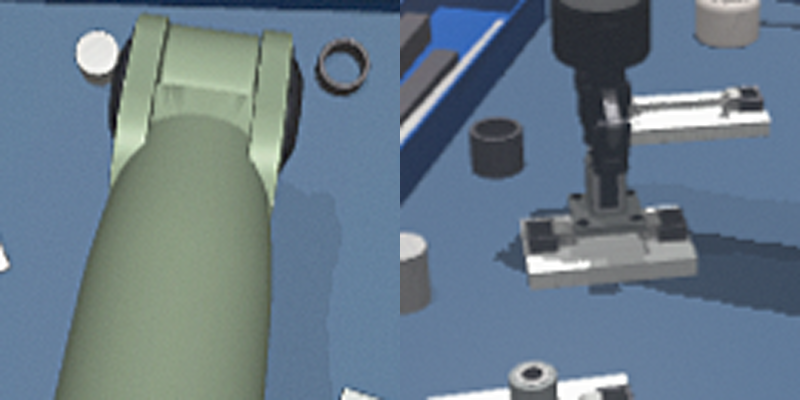

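View pics/s3z.png

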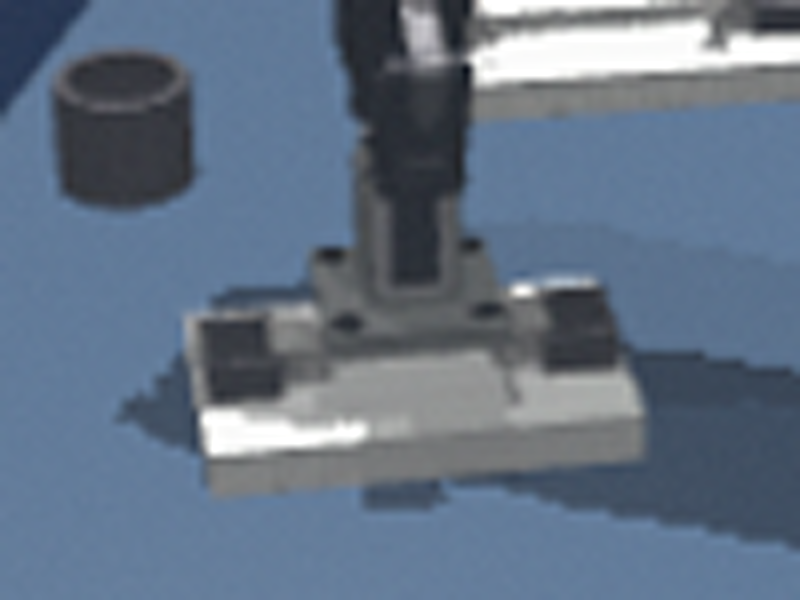

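```bash
cat >> h.py <<'E'
def box(cx,cy,deg,dx,dy,z):
    a=np.radians(deg);x=np.array([np.cos(a),np.sin(a)]);y=np.array([-x[1],x[0]])
    return np.array([[*(np.array([cx,cy])+sx*dx/2*x+sy*dy/2*y),z] for sx,sy in((1,1),(1,-1),(-1,-1),(-1,1))])
def overlay(n,boxes,o,K,out,W=100,H=75):
    c=load(n);a=cv2.resize(c["pixels"][o[1]:o[1]+H,o[0]:o[0]+W,::-1],None,fx=K,fy=K,interpolation=cv2.INTER_CUBIC)
    for b,col in boxes:
        p=((proj(c,b)+0.5-o)*K).astype(int);cv2.polylines(a,[p[:,None,:]],True,col,1)
    cv2.imwrite(out,a)
E
python3 - <<'E'
from h import *
N=(630.3,5.8,22.46);B=(630.5,6.4,22.48)
overlay("side3",[(box(*N,133,85,16),(0,0,255)),(box(*N,133,85,0),(0,0,255)),(box(*N,61,61,16),(0,0,255)),(box(*B,56,56,45.5),(0,255,0)),(box(*B,56,56,35.5),(0,255,0))],(211,173),8,"pics/o3.png")
overlay("side0",[(box(*N,133,85,16),(0,0,255)),(box(*N,133,85,0),(0,0,255)),(box(*N,61,61,16),(0,0,255))],(211,173),8,"pics/o0.png")
E
```

```text
(no output)
```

View pics/o3.png

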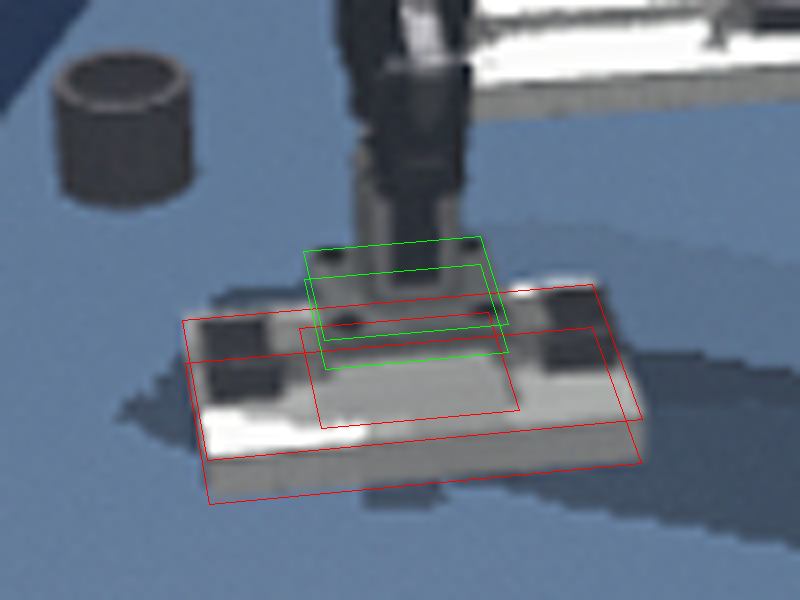

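View pics/o0.png

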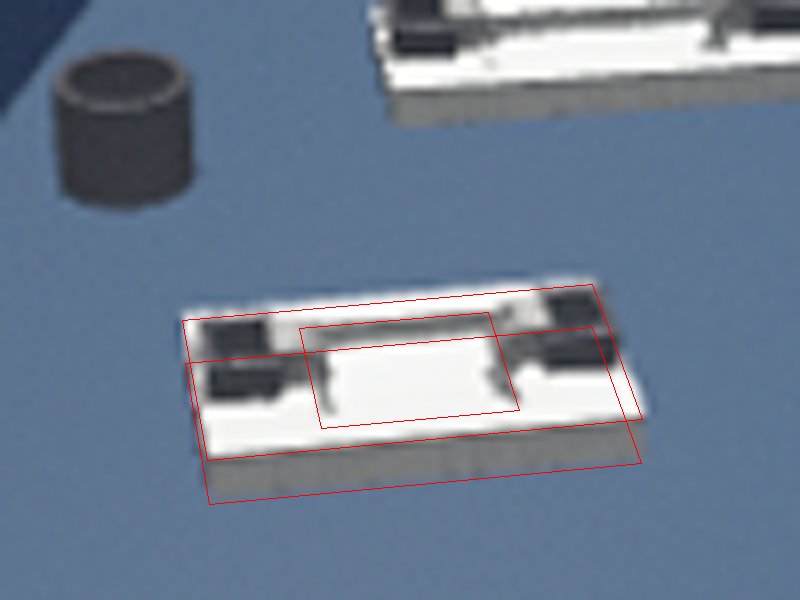

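Emit:
drive_tool(targets=[[0.02,0,0,-0.005,0,0,0],[0.02,0,0,-0.005,0,0,0],[0.02,0,0,-0.003,0,0,0],[0.02,0,0,0,0,0,0]])

```text
time: 6.15
tool_pos: [631.6, 6.2, 39.6]
eef_rot: [-0.392, 0.394, 0.588, -0.587]
contact_force: [-1.1, -0.0, 4.1]
finger_gap: 0.34
```

Emit:
drive_tool(targets=[[0.02,0,0,-0.002,0,0,0],[0.02,0,0,-0.002,0,0,0],[0.02,0,0,0,0,0,0]])

```text
time: 6.52
tool_pos: [632.2, 5.9, 36.5]
eef_rot: [-0.392, 0.395, 0.588, -0.587]
contact_force: [-1.5, -1.0, 8.6]
finger_gap: 0.336
```

Emit:
drive_tool(targets=[[0.02,0,0,-0.002,0,0,0],[0.02,0,0,-0.002,0,0,0],[0.02,0,0,0,0,0,0]])

```text
time: 6.9
tool_pos: [630.6, 5.9, 30.1]
eef_rot: [0.393, -0.393, -0.588, 0.588]
contact_force: [1.3, -0.5, 0.4]
finger_gap: 0.337
```

Emit:
drive_tool(targets=[[0.02,0,0,-0.002,0,0,0],[0.02,0,0,-0.002,0,0,0],[0.02,0,0,-0.002,0,0,0],[0.02,0,0,-0.001,0,0,0],[0.02,0,0,0,0,0,0]])

```text
time: 7.52
tool_pos: [629.3, 6.6, 23.0]
eef_rot: [0.394, -0.392, -0.588, 0.588]
contact_force: [-1.7, -0.0, 0.5]
finger_gap: 0.338
```

Emit:
drive_tool(targets=[[0.02,0,0,-0.001,0,0,0],[0.02,0,0,-0.001,0,0,0],[0.02,0,0,0,0,0,0]])

```text
time: 7.9
tool_pos: [629.3, 6.6, 22.9]
eef_rot: [0.393, -0.393, -0.588, 0.588]
contact_force: [-8.1, 1.1, 14.0]
finger_gap: 0.335
```

Emit:
drive_tool(targets=[[0.02,0,0,-0.001,0,0,0],[0.02,0,0,0,0,0,0]])

```text
time: 8.15
tool_pos: [629.4, 6.6, 22.9]
eef_rot: [0.393, -0.393, -0.588, 0.588]
contact_force: [-11.4, 1.7, 21.1]
finger_gap: 0.338
```

```bash
python3 snap.py 4; python3 - <<'E'
from h import *
overlay("side4",[],(211,173),8,"pics/o4.png")
E
```

```text
8.25 [629.35   6.59  22.86] jaw 112.46544836632332 tilt [-0.0009  0.0002] 0.3390452803017719 [-10.8   1.9  21.2]
```

View pics/o4.png

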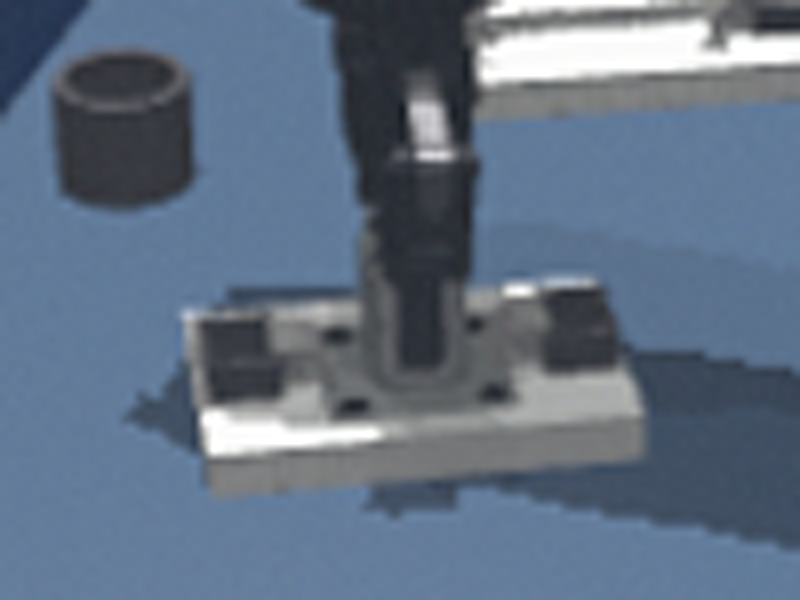

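Emit:
drive_tool(targets=[[0.02,0,0,0.001,0,0,0],[0.07,0,0,0.001,0,0,0],[0.07,0,0,0,0,0,0],[0.07,0,0,0,0,0,0],[0.07,0,0,0,0,0,0],[0.0854,0,0,0.02,0,0,0],[0.0854,0,0,0.03,0,0,0],[0.0854,0,0,0.04,0,0,0],[0.0854,0,0,0.03,0,0,0]])

```text
time: 9.38
tool_pos: [630.8, 6.2, 143.9]
eef_rot: [-0.393, 0.394, 0.588, -0.588]
contact_force: [-0.1, -0.4, 1.0]
finger_gap: 0.997
```

Emit:
drive_tool(targets=[[0.0854,-0.0243,-0.0212,0,0,0,6.39],[0.0854,-0.0243,-0.0212,0,0,0,6.39],[0.0854,-0.0243,-0.0212,0,0,0,6.39],[0.0854,-0.0243,-0.0212,0,0,0,6.39],[0.0854,-0.0243,-0.0212,0,0,0,6.39],[0.0854,-0.0243,-0.0212,0,0,0,6.39],[0.0854,-0.0243,-0.0212,0,0,0,6.39],[0.0854,-0.0243,-0.0212,0,0,0,6.39],[0.0854,0,0,0,0,0,0],[0.0854,0,0,0,0,0,0]])

```text
time: 10.62
tool_pos: [436.5, -163.4, 142.4]
eef_rot: [-0.101, 0.102, 0.7, -0.7]
contact_force: [0.1, 0.2, -0.4]
finger_gap: 1.004
```

```bash
python3 snap.py 5; python3 - <<'E'
from h import *
t=load("top5")
for f in("top0","top5"):
    r=rectfit(load(f),(615,253),16,(137,89));print(r[0])
    r=rectfit(load(f),(630,6),16,(133,85));print(r[0])
overlay("side5",[],(211,173),8,"pics/o5.png")
u,v=proj(t,[630,6,20])[0].astype(int)
overlay("top5",[],(u-35,v-30),10,"pics/o5t.png",70,60)
E
```

```text
10.725 [ 436.69 -163.    142.35] jaw 163.5921710519037 tilt [ 0.0006 -0.    ] 1.0007693855011845 [-0.1  0.5 -0.9]
[615.35676616 252.66117863]
[630.298085     5.79133763]
[615.37521181 252.69646242]
[630.33141356   5.78295521]
```

View pics/o5.png

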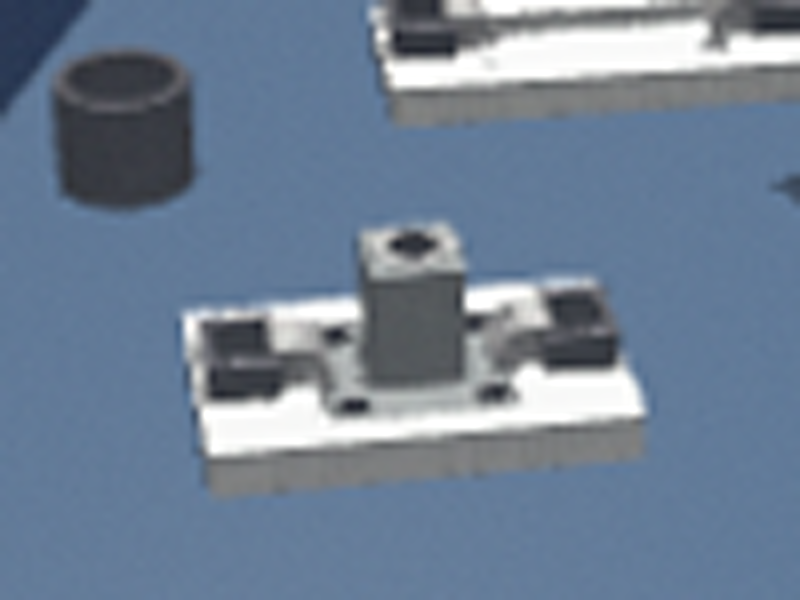

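View pics/o5t.png

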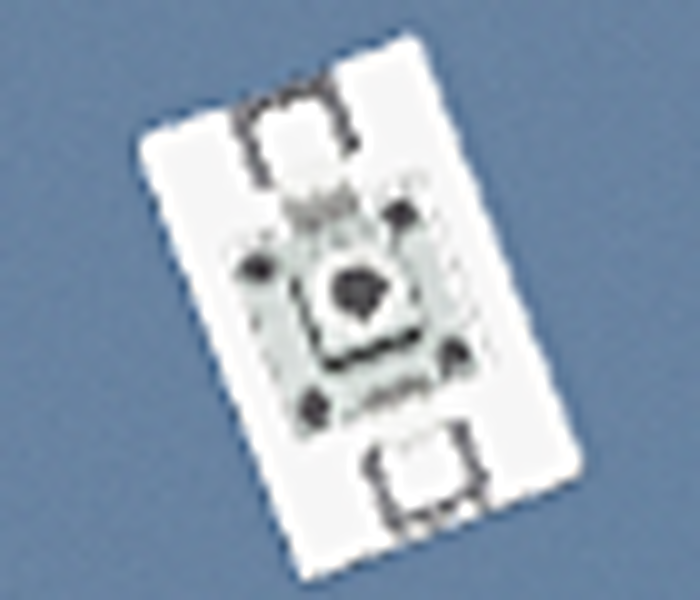

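View pics/z5.png

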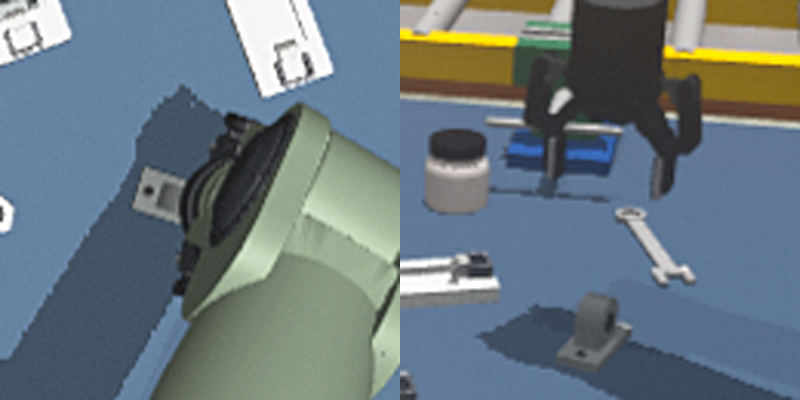

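Emit:
drive_tool(targets=[[0.0854,0,0,-0.025,0,0,0],[0.0854,0,0,-0.025,0,0,0],[0.0854,0,0,-0.025,0,0,0],[0.0854,0,0,-0.022,0,0,0],[0.0854,0,0,-0.018,0,0,0],[0.0854,0,0,-0.012,0,0,0],[0.0854,0,0,0,0,0,0]])

```text
time: 11.6
tool_pos: [435.7, -162.7, 14.6]
eef_rot: [-0.101, 0.1, 0.7, -0.7]
contact_force: [-0.6, 1.8, 0.4]
finger_gap: 1.0
```

Emit:
drive_tool(targets=[[0.015,0,0,0,0,0,0],[0.015,0,0,0,0,0,0],[0.015,0,0,0,0,0,0],[0.015,0,0,0,0,0,0],[0.015,0,0,0,0,0,0],[0.015,0,0,0,0,0,0],[0.015,0,0,0,0,0,0],[0.015,0,0,0,0,0,0],[0.015,0,0,0,0,0,0]])

```text
time: 12.72
tool_pos: [436.4, -163.6, 15.9]
eef_rot: [0.101, -0.101, -0.7, 0.7]
contact_force: [-0.4, -0.1, 6.2]
finger_gap: 0.27
```

```bash
python3 snap.py 6
```

```text
12.825 [ 436.32 -163.58   15.87] jaw 163.5626068054655 tilt [ 0.0009 -0.0004] 0.27156608150481365 [-0.7  0.2  5.9]
```

View pics/z6.png

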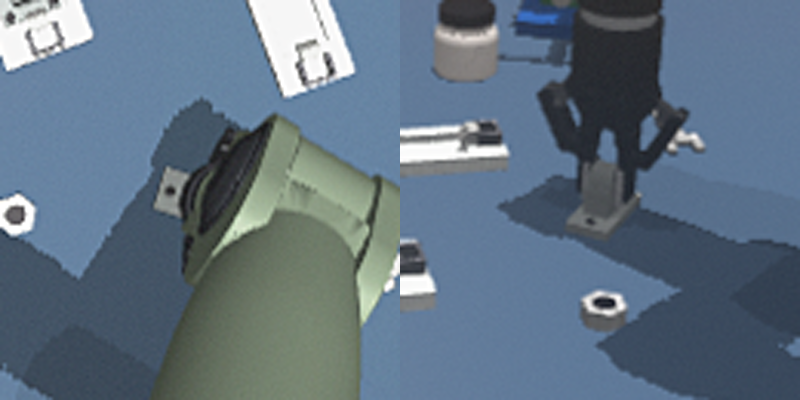

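Emit:
drive_tool(targets=[[0.015,0,0,0.015,0,0,0],[0.015,0,0,0.03,0,0,0],[0.015,0,0,0.035,0,0,0],[0.015,0.0231,-0.0096,0,0,0,-6.53],[0.015,0.0231,-0.0096,0,0,0,-6.53],[0.015,0.0231,-0.0096,0,0,0,-6.53],[0.015,0.0231,-0.0096,0,0,0,-6.53],[0.015,0.0231,-0.0096,0,0,0,-6.53],[0.015,0.0231,-0.0096,0,0,0,-6.53],[0.015,0.0231,-0.0096,0,0,0,-6.53]])

```text
time: 14.08
tool_pos: [597.5, -230.5, 94.3]
eef_rot: [0.367, -0.365, -0.605, 0.605]
contact_force: [-0.2, -0.2, -3.4]
finger_gap: 0.272
```

Emit:
drive_tool(targets=[[0.015,0.0231,-0.0096,-0.01,0,0,-6.53],[0.015,0,0,-0.02,0,0,0],[0.015,0,0,-0.014,0,0,0],[0.015,0,0,0,0,0,0],[0.015,0,0,0,0,0,0],[0.015,0,0,0,0,0,0]])

```text
time: 14.82
tool_pos: [621.2, -240.4, 52.3]
eef_rot: [-0.398, 0.399, 0.584, -0.584]
contact_force: [0.4, -0.1, -2.6]
finger_gap: 0.267
```

```bash
for i in 7 8; do python3 snap.py $i; done; python3 - <<'E'
from h import *
c=load("side7");u,v=proj(c,[622,-241,30])[0].astype(int)
overlay("side7",[],(u-50,v-40),8,"pics/o7.png")
E
```

```text
14.925 [ 621.19 -240.37   52.2 ] jaw 111.33068807261941 tilt [ 0.0013 -0.0006] 0.2702719709801486 [ 0.1 -0.4 -2.1]
15.025 [ 621.   -240.27   51.87] jaw 111.3290887446367 tilt [ 0.0008 -0.0004] 0.26837549355205803 [-0.5  0.3 -3.2]
```

View pics/o7.png

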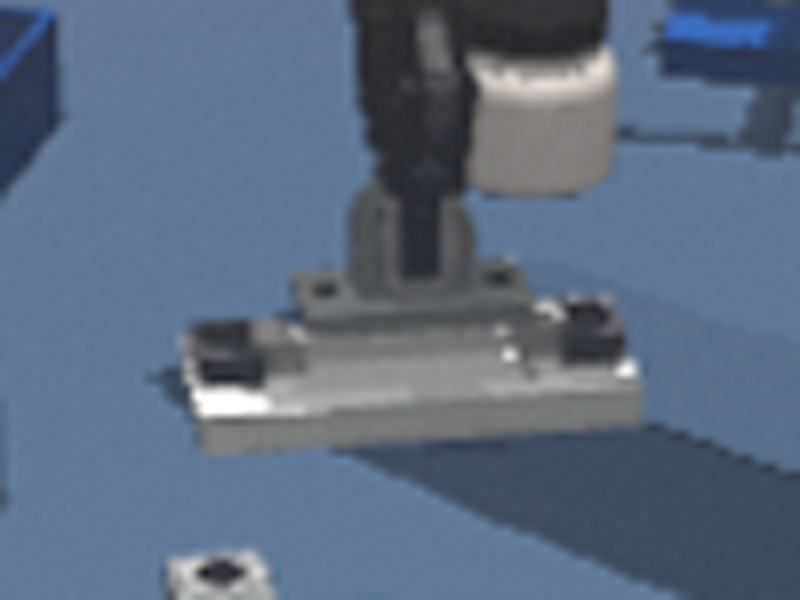

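Emit:
drive_tool(targets=[[0.015,0.0005,-0.0004,-0.005,0,0,0],[0.015,0,0,-0.005,0,0,0],[0.015,0,0,-0.003,0,0,0],[0.015,0,0,-0.002,0,0,0],[0.015,0,0,0,0,0,0]])

```text
time: 15.65
tool_pos: [622.8, -241.1, 38.3]
eef_rot: [-0.397, 0.4, 0.584, -0.584]
contact_force: [-0.7, 1.3, 8.2]
finger_gap: 0.265
```

Emit:
drive_tool(targets=[[0.015,0,0,-0.002,0,0,0],[0.015,0,0,-0.002,0,0,0],[0.015,0,0,-0.002,0,0,0],[0.015,0,0,0,0,0,0]])

```text
time: 16.15
tool_pos: [622.0, -241.5, 30.6]
eef_rot: [0.398, -0.4, -0.584, 0.584]
contact_force: [2.5, -1.9, 1.1]
finger_gap: 0.266
```

Emit:
drive_tool(targets=[[0.015,0,0,-0.002,0,0,0],[0.015,0,0,-0.002,0,0,0],[0.015,0,0,-0.002,0,0,0],[0.015,0,0,0,0,0,0]])

```text
time: 16.65
tool_pos: [619.5, -239.5, 22.7]
eef_rot: [0.4, -0.397, -0.584, 0.584]
contact_force: [-0.8, -0.4, -2.4]
finger_gap: 0.269
```

Emit:
drive_tool(targets=[[0.015,0,0,-0.001,0,0,0],[0.015,0,0,-0.001,0,0,0],[0.015,0,0,-0.001,0,0,0],[0.015,0,0,0,0,0,0]])

```text
time: 17.15
tool_pos: [620.9, -240.3, 21.9]
eef_rot: [-0.399, 0.399, 0.584, -0.584]
contact_force: [-3.4, 0.9, 4.3]
finger_gap: 0.267
```

Emit:
drive_tool(targets=[[0.015,0,0,-0.001,0,0,0],[0.015,0,0,0,0,0,0]])

```text
time: 17.4
tool_pos: [620.9, -240.3, 21.9]
eef_rot: [-0.399, 0.399, 0.584, -0.584]
contact_force: [-6.6, 2.4, 12.1]
finger_gap: 0.266
```

```bash
python3 snap.py 9; python3 - <<'E'
from h import *
c=load("side9");u,v=proj(c,[622,-241,30])[0].astype(int)
overlay("side9",[],(u-50,v-40),8,"pics/o9.png")
E
```

```text
17.5 [ 620.95 -240.35   21.93] jaw 111.33291244103245 tilt [-0.0001  0.0001] 0.2650184443257922 [-5.9  2.5 12.1]
```

View pics/o9.png

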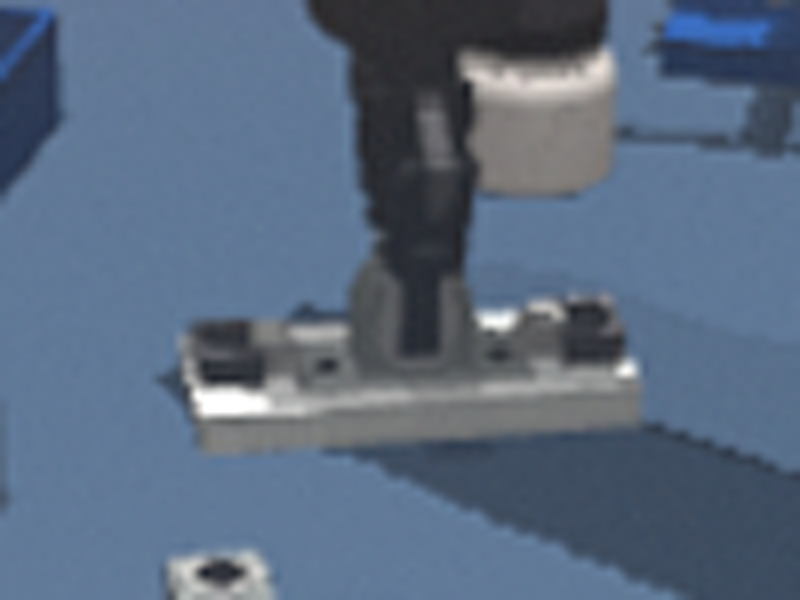

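Seated on the floor (TCP 21.9 mm = bench grasp height + 6; force now rises). One more push, then release.

Emit:
drive_tool(targets=[[0.015,0,0,-0.0015,0,0,0],[0.015,0,0,0,0,0,0]])

```text
time: 17.75
tool_pos: [620.9, -240.3, 21.9]
eef_rot: [0.399, -0.399, -0.584, 0.584]
contact_force: [-9.0, 3.1, 20.8]
finger_gap: 0.271
```

Emit:
drive_tool(targets=[[0.015,0,0,0.001,0,0,0],[0.06,0,0,0.001,0,0,0],[0.06,0,0,0.001,0,0,0],[0.06,0,0,0,0,0,0],[0.06,0,0,0,0,0,0],[0.06,0,0,0.02,0,0,0],[0.06,0,0,0.03,0,0,0],[0.0854,0,0,0.04,0,0,0],[0.0854,0,0,0.04,0,0,0]])

```text
time: 18.88
tool_pos: [621.0, -240.5, 152.6]
eef_rot: [0.399, -0.399, -0.584, 0.584]
contact_force: [1.9, 0.2, 1.2]
finger_gap: 0.999
```

Emit:
drive_tool(targets=[[0.0854,-0.035,0.0,0.01,0,0,0],[0.0854,-0.035,0.0,0,0,0,0],[0.0854,-0.035,0.0,0,0,0,0],[0.0854,-0.035,0.0,0,0,0,0],[0.0854,-0.035,0.0,0,0,0,0],[0.0854,-0.035,0.0,0,0,0,0],[0.0854,0,0,0,0,0,0],[0.0854,0,0,0,0,0,0]])

```text
time: 19.88
tool_pos: [412.0, -241.0, 162.1]
eef_rot: [-0.398, 0.399, 0.584, -0.584]
contact_force: [0.2, -0.1, -0.9]
finger_gap: 0.997
```

```bash
python3 snap.py 10; python3 - <<'E'
from h import *
c=load("side10");u,v=proj(c,[622,-241,30])[0].astype(int)
overlay("side10",[],(u-50,v-40),8,"pics/o10.png")
c=load("top10");u,v=proj(c,[622,-241,20])[0].astype(int)
overlay("top10",[],(u-35,v-30),10,"pics/o10t.png",70,60)
E
```

```text
19.975 [ 412.32 -240.92  161.93] jaw 111.3590298160428 tilt [ 0.0009 -0.0006] 1.0051092398484018 [ 0.4  0.  -0.3]
```

View pics/o10.png

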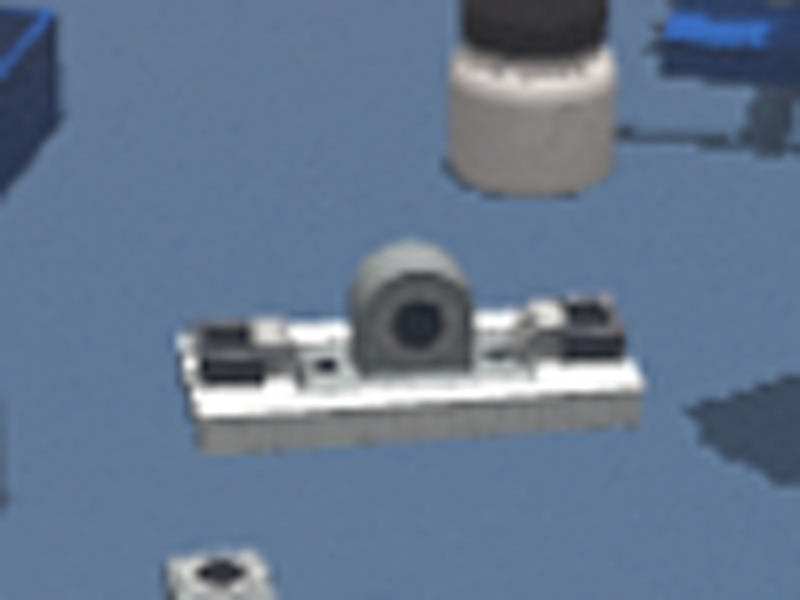

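View pics/o10t.png

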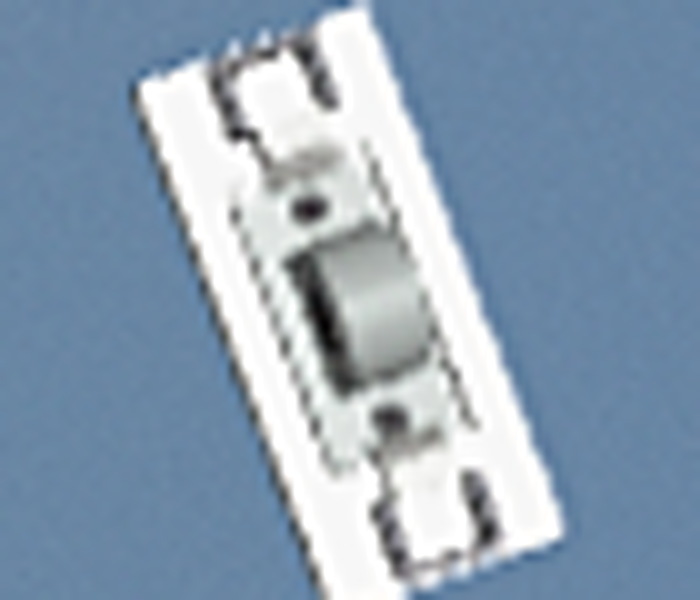

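View pics/side10.png

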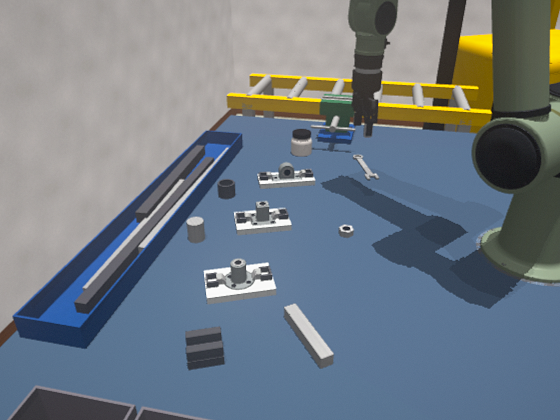

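```bash
python3 -c "
from station import manip
print(manip.sign_off())"
```

```text
the job is handed in; nothing more can be done
None
```

I loaded both blocks and handed the job in at about 20 s of the 58 s allowed. The hand-in gives no verdict, so the results below are from my own checks.

**How each block went in:** I gripped each block, lowered it into its nest and pressed it past the catches. I kept pressing until the tool stopped 6 mm above its pick-up height, which is the pocket floor, at about 21 N. Then I let go and moved the arm clear.

**Last pictures:**
- **Seating:** both blocks look level, and all four catches appear forward over the feet. That is judged by eye, because the catch joints can't be read.
- **Pillow block:** it is centred in the long nest to about 0.5 mm in the top view.
- **Square block:** it sits about 1.5 mm off centre along the jaw direction, within the 4 mm limit. The tool reading showed the same offset while pressing.
- **Other items:** the round flange and the bystanders look unmoved by eye.

**Disagreement:** in the side view, positions came out 2 to 4 mm off in y from the top view. The square nest and the block held over it were both shifted by about the same amount, so I treated it as side-camera calibration error and used the top camera.

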